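# Lock the damper clamp's cam knob

### The job

One of the two bench clamps has a damper lying in its cradle, the other is empty. On the clamp with the damper, turn the bar knob clockwise (seen from above) until the sprung pawl drops fully into the notch of the steel disc, then let go of it. Leave the knob of the empty clamp as it is.

Things in the scene. Friction and masses are not known exactly. Their poses are not given: they have to be found in the camera images.
- cam_knob_grip (a point): centre of the black bar grip of the knob on the clamp that holds the damper, on its upright axis, 90 mm above the bench. Bar 54 mm long (x), 14 wide (y), 38 high (z). x points to the bar end with a light line on top, which lies over the disc's notch; axes turn with the knob. The disc below (radius 36 mm, top 50 mm above the bench), damper (top at 60 mm) and pawl housing (57 mm) are lower.
- cam_knob (a joint): angle of that knob in rad, growing clockwise seen from above. It starts between 0.2 and 0.7 and stays where it is left (friction about 0.1 N m). At 1.4 the middle of the notch is at the pawl; the pawl can be in the notch from 1.23 on; a firm stop is at 1.58. The damper is a 44 mm bright tube with a rod and eyes, 216 mm long, lying level, its axis 63 mm from the knob's.
- pawl (a joint): travel in m of that clamp's sprung steel pawl (rod with an 8 mm round nose, pressed on the disc's edge by about 4 N): about 0 (within 0.5 mm) while it rides on the edge, 0.0075 when fully dropped into the notch. Its spring alone moves it.
- spare_knob_end (a point): on the knob of the empty clamp, to be left alone (the same kind of clamp, without a damper): a point 25 mm from that knob's axis along its bar, at the end with the light line, 90 mm above the bench. x runs along that bar, away from the axis.

How it is judged:
By the outcome, as a careful person would: the job done as asked, in the order asked, and still so for the second after the job is handed in, with the robot touching nothing.
It also fails if it takes over 34 s, if anything falls off the work surface, if the arm or the gripper's body presses on something with over 40 N, if the wrist force passes 120 N, or if a joint passes its speed limit or range.

### The arm

A 7-joint arm with a two-finger parallel gripper is mounted at the origin on the work surface. World frame = base frame: x ahead of the robot, y to its left, z up, the work surface at z = 0. Lengths are in m, angles in rad, forces in N, time in s.
With the tool pointing down it reaches from about 0.4 to 0.85 m from the base axis. Payload 10.4 kg.
Tool frame: the origin (TCP) lies on the centre line of the jaws, within the pads' length; the fingertips stand 14 mm ahead of it and the grasp point (between the pads) lies 5 mm behind it (manip.tip_reach is the distance from the TCP to the fingertips, in m); z points along the fingers, y is the line along which they close (so a half turn about z gives the same grasp; the last joint's range is limited). The gripper opens to 85 mm and grips with 20 to 120 N. Pads are 22 mm wide; open, the fingers measure 114 mm over their backs; the gripper's body (76 mm by 85 mm) begins 54 mm behind the grasp point. The pads swing forward as they close: fully open they stand 13 mm farther back than shut.
Start: joints at [1.298, 0.332, -0.065, 1.46, 0.022, 1.35, -0.088], TCP at [0.155, -0.606, 0.245] pointing down, gripper open.
Joint ranges: [-2.6, 2.6], [-0.5, 2.12], [-1.47, 1.34], [0.16, 2.42], [-1.27, 4.41], [0.06, 2.06], [-2.6, 2.6]. Speed limits (rad/s): [2.22, 2.22, 2.79, 2.79, 3.14, 3.14, 3.14].

### API

Orientations are given as a unit quaternion [x, y, z, w].
In Python, from workcell import manip gives the robot as it stands.
- The arm moves only by the shell command python3 -m pendant 'ROWS' [FORCE]. ROWS is JSON, a list of rows, each a list of 7 numbers: the shift along the tool's x, y, z in units of 50 mm (1.0 is 50 mm), then the turn, a rotation vector about the tool's x, y, z in units of 8 degrees (1.0 is 8 degrees), then the opening, from -1 (shut) to 1 (fully open), so that 0 is half open. In form: [[dx, dy, dz, ax, ay, az, jaw], ...]. A call has exactly 10 rows; each row is the pose to reach, as a shift and turn from the pose commanded when the call began, along the tool's axes at that moment; what a row does not reach only later rows make up. A row lasts 1/8 s, in which the tool goes at most 62.5 mm and 10.7 degrees, less where a joint would pass 70% of its speed; a pose out of reach is approached as far as the arm can. A call with a gripper value outside its range is refused whole. The fingers move at their own pace and stop on an object; FORCE is the grip in N (left out, the last holds). Time passes only in rows, so rows that repeat a pose let the fingers close, or fill a call up. It gives the time, the measured TCP pose, the force, the opening and the grip force at its end, in the units of the state.
- manip.get_obs(): the state, without advancing time (a new reading comes with each control period).
- manip.camera(name): name is "scene" or "top" or "wrist"; returns (picture, depth): 420x560x3 uint8, red, green, blue; 420x560 float32, m along the optical axis (not along the pixel's ray), 0 where there is no reading.
- manip.get_calibration(name): a dict with "fx", "fy", "cx", "cy" (pixels), "xyz" and "orientation" of the camera in the world. Camera axes: x right, y up, looking along -z (the intrinsics and any distortion apply to the point x, -y, -z); pixel columns grow to the right and rows downward; lengths in m; the calibration is good to about 2 mm. The wrist camera is an equidistant fisheye: a pixel r from the principal point sees the ray r / f radians off the axis. A picture is of the moment at which its call begins: read the wrist's pose just before it. get_calibration takes no time and is no camera call; for the wrist camera it gives the pose at the moment of the call.
- manip.hand_in(): hands the job in; it is judged then, once.
Trained networks look in the newest picture that a camera, given by its name, has taken for a name from the list of things; names that differ only in an ending like _2 or _b are one class to them, and where a whole thing is asked for, a point or a joint stands for the part that bears it (a point fixed in the world has none). Each returns a list of dicts, best first, with "p" (0 to 1); they miss things now and then, are a little off and sometimes report something else, mostly with a low value. They report only what shows in the picture. A call takes as long as a camera call.
- manip.find_in(thing, camera): "box" ([left, top, right, bottom] in pixels, round what is visible of it).
- manip.trace(thing, camera): "pixels" (420x560 bool, what is visible of it) and "box" ([left, top, right, bottom] in pixels, round what is visible of it).
- manip.tip_of(thing, camera): "pixel" ([column, row] in pixels: a listed point, or the origin of a listed thing).
The state is a dict: "clock": time; "joint_pos": joint angles; "joint_velocities": joint speeds; "tau": joint torques, N m; "position": TCP position; "ee_rot": TCP orientation; "ft_force": force on the tool from outside, world axes, zero at the start; "torque": the same for the moment, N m; "grip_width": opening from 0.0 (shut) to 1.0 (fully open); "grasp_force": force on a finger pad.
Only numpy, scipy, OpenCV 4.12 (cv2) and the standard library are available. Lean on these libraries where they do the work, as an engineer would, in place of code of your own. Each camera call takes 0.05 s, during which the arm holds its last target. There are 200 camera calls.

## Working session

There is one attempt and no reset: what is moved stays moved. The work goes in short steps, Python scripts to look and compute and a shell command to move; the robot and the scene stay as the last step left them, time stands still between calls to the robot, and variables do not carry over. Pictures are saved under pics/ and viewed, at most 10 in all, crops included, and the job is handed in when it is done.

```bash
mkdir -p pics; cat > h.py <<'E'
import numpy as np, cv2
from scipy.spatial.transform import Rotation as R
from workcell import manip
def ray(cal,px,name):
    u,v=px; a=(u-cal["cx"])/cal["fx"]; b=(v-cal["cy"])/cal["fy"]
    if name=="wrist":
        r=np.hypot(a,b); s=np.tan(r)/r if r>1e-9 else 1; a*=s;b*=s
    return R.from_quat(cal["orientation"]).apply([a,-b,-1.]),np.array(cal["xyz"])
def atz(cal,px,name,z):
    d,o=ray(cal,px,name); return o+d*(z-o[2])/d[2]
def save(n,im): cv2.imwrite("pics/"+n,im[:,:,::-1])
E
python3 - <<'E'
from h import *
ims=[]
for c in ["top","scene"]:
    im,d=manip.camera(c); cal=manip.get_calibration(c); print(c,cal)
    save(c+"1.png",im)
    for t in ["cam_knob_grip","spare_knob_end"]:
        for r in manip.tip_of(t,c)[:3]: print(t,c,r, atz(cal,r["pixel"],c,.09).round(3))
    for t in ["cam_knob_grip","cam_knob","pawl","spare_knob_end"]:
        for r in manip.find_in(t,c)[:3]: print(t,c,r)
print(manip.get_obs())
E
```

```text
top {'fx': 424.3232212938762, 'fy': 424.3232212938762, 'cx': 277.6362489277756, 'cy': 210.69625704783306, 'xyz': array([ 0.36761849, -0.02239009,  0.9141743 ]), 'orientation': array([ 0.07568389, -0.05935804, -0.70259431,  0.70506015])}
cam_knob_grip top {'pixel': [168.7, 232.0], 'p': 0.91} [0.484 0.212 0.09 ]
spare_knob_end top {'pixel': [420.6, 203.9], 'p': 0.83} [ 0.541 -0.284  0.09 ]
cam_knob_grip top {'box': [153.5, 220.0, 187.7, 254.4], 'p': 0.77}
pawl top {'box': [186.2, 238.7, 226.5, 256.0], 'p': 0.55}
spare_knob_end top {'box': [381.8, 197.2, 419.4, 229.8], 'p': 0.6}
scene {'fx': 389.27483808812434, 'fy': 389.27483808812434, 'cx': 274.12387626616, 'cy': 214.13023582160346, 'xyz': array([ 1.0237994 , -0.23368853,  0.75350082]), 'orientation': array([0.28136343, 0.19081693, 0.52190382, 0.78232981])}
cam_knob_grip scene {'pixel': [361.2, 176.0], 'p': 0.84} [0.483 0.214 0.09 ]
spare_knob_end scene {'pixel': [161.8, 262.1], 'p': 0.63} [ 0.541 -0.282  0.09 ]
cam_knob_grip scene {'box': [344.0, 161.9, 373.7, 202.7], 'p': 0.57}
cam_knob scene {'box': [344.3, 167.0, 374.3, 200.7], 'p
[... 157 characters left out ...]
int_pos': array([ 1.29839665,  0.33222026, -0.06470312,  1.4600905 ,  0.02160627,
        1.34990362, -0.08848725]), 'joint_velocities': array([ 0.00045536,  0.00057174,  0.00112168, -0.00091171, -0.00042834,
        0.00020677,  0.00043231]), 'tau': array([-1.69004641e-03, -6.25088239e+01,  4.84925439e-02, -3.91770387e+01,
        1.64388295e-02,  1.74635468e-03, -2.59314908e-05]), 'position': array([ 0.15452908, -0.60561861,  0.24532942]), 'ee_rot': array([9.92208896e-01, 1.24585330e-01, 1.15631456e-05, 3.50949542e-05]), 'ft_force': array([-0.65282024,  0.37617057,  0.69897852]), 'torque': array([-0.00429664, -0.02540132, -0.03032211]), 'grasp_force': 0.0, 'grip_width': 1.0030576126529764}
```

View pics/top1.png

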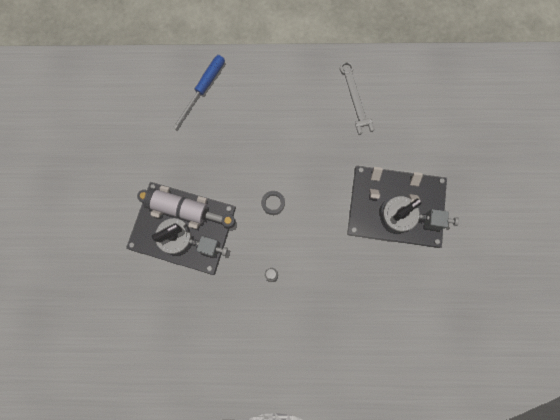

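View pics/scene1.png

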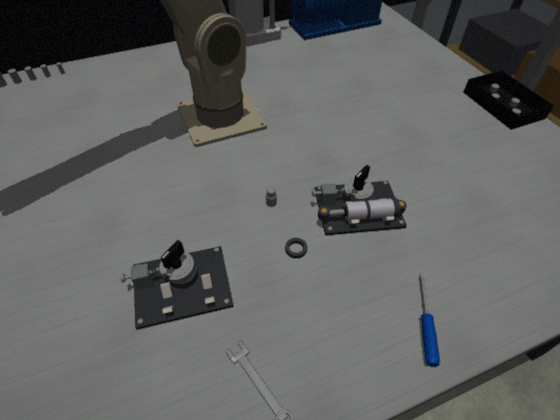

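The damper lies on the left clamp (knob at pixel (172,233) in top, (361,176) in scene). The right clamp (knob at (403,212) in top) is empty. In the top view the light end points up-right and the pawl is at the right, (195,242). I'll move above the left knob by way of a midpoint.

```bash
python3 -m pendant '[[7.9,-5.3,0,0,0,-6.4,1],[7.9,-5.3,0,0,0,-6.4,1],[7.9,-5.3,0,0,0,-6.4,1],[7.9,-5.3,0,0,0,-6.4,1],[7.9,-5.3,0,0,0,-6.4,1],[7.9,-5.3,0,0,0,-6.4,1],[7.9,-5.3,0,0,0,-6.4,1],[7.9,-5.3,0,0,0,-6.4,1],[7.9,-5.3,0,0,0,-6.4,1],[7.9,-5.3,0,0,0,-6.4,1]]'
python3 - <<'E'
from h import *
o=manip.get_obs(); r=R.from_quat(o["ee_rot"]); print(o["position"],o["joint_pos"],r.as_matrix()[:,0])
im=cv2.imread("pics/top1.png")[195:285,120:240]; cv2.imwrite("pics/c.png",cv2.resize(im,None,fx=6,fy=6,interpolation=2))
print(r.inv().apply(np.array([.484,.213,.22])-o["position"])/.05)
E
```

```text
clock: 1.95
position: [0.4712, -0.252, 0.2452]
ee_rot: [0.841, 0.541, -0.0, 0.0]
ft_force: [0.2, -0.2, 0.6]
grip_width: 1.002
grasp_force: 0.0
[ 0.47124794 -0.25197401  0.24523958] [ 0.84775318  0.16791569 -0.49089837  1.67964493  0.08209557  1.31458764
 -0.08624568] [ 4.15144467e-01  9.09755332e-01 -5.53549372e-04]
[ 8.5664101  -3.62851789  0.5006681 ]
```

View pics/c.png

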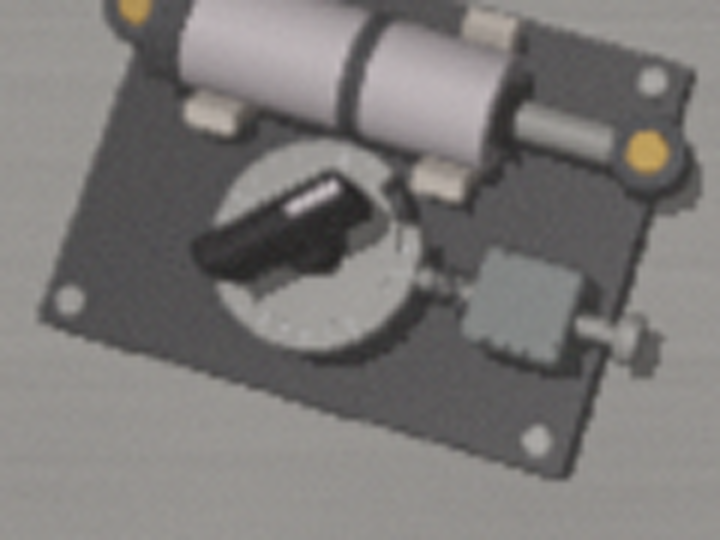

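The crop shows the light line at (315,195), the notch at (405,200), and the pawl rod at (430,275) pointing about 15° below the image's right. The turn needed is about 42°. Next I go above the knob.

```bash
python3 -m pendant '[[8.6,-3.6,0.5,0,0,-6.4,1],[8.6,-3.6,0.5,0,0,-6.4,1],[8.6,-3.6,0.5,0,0,-6.4,1],[8.6,-3.6,0.5,0,0,-6.4,1],[8.6,-3.6,0.5,0,0,-6.4,1],[8.6,-3.6,0.5,0,0,-6.4,1],[8.6,-3.6,0.5,0,0,-6.4,1],[8.6,-3.6,0.5,0,0,-6.4,1],[8.6,-3.6,0.5,0,0,-6.4,1],[8.6,-3.6,0.5,0,0,-6.4,1]]'
python3 - <<'E'
from h import *
o=manip.get_obs(); r=R.from_quat(o["ee_rot"]); x=r.as_matrix()[:,0]; print(o["position"],o["joint_pos"],np.degrees(np.arctan2(x[1],x[0])))
cal=manip.get_calibration("wrist"); im,d=manip.camera("wrist"); save("w1.png",im); np.save("w1.npy",d)
for q in manip.tip_of("cam_knob_grip","wrist")[:2]: print(q,atz(cal,q["pixel"],"wrist",.09))
for q in manip.trace("cam_knob_grip","wrist")[:2]: print(q["p"],q["box"])
# depth -> world points at bar height
v,u=np.mgrid[:420,:560]; a=(u-cal["cx"])/cal["fx"]; b=(v-cal["cy"])/cal["fy"]; rr=np.hypot(a,b)+1e-9; s=np.tan(rr)/rr
P=np.stack([a*s*d,-b*s*d,-d],-1); W=R.from_quat(cal["orientation"]).apply(P.reshape(-1,3))+cal["xyz"]
m=(d.ravel()>0)&(abs(W[:,2]-.107)<.006)&(np.hypot(W[:,0]-.484,W[:,1]-.213)<.05)
Q=W[m]; print(m.sum(),np.median(Q,0)); rect=cv2.minAreaRect((Q[:,:2]*1000).astype(np.float32)); print(rect,cv2.boxPoints(rect))
ev,V=np.linalg.eigh(np.cov(Q[:,:2].T)); print(np.degrees(np.arctan2(V[1,1],V[0,1])))
E
```

```text
clock: 3.2
position: [0.4868, 0.2127, 0.2201]
ee_rot: [0.526, 0.851, -0.0, 0.0]
ft_force: [0.2, -0.4, -0.2]
grip_width: 0.998
grasp_force: 0.0
[0.48678814 0.21270291 0.22009194] [ 0.2989941   0.25327137 -0.91028247  1.70609055  0.20858402  1.28472355
 -0.19162375] 116.56782757194236
{'pixel': [277.4, 199.0], 'p': 0.69} [0.48182732 0.21592739 0.09      ]
0.95 [239.1, 151.0, 323.7, 238.4]
1191 [0.48125352 0.216084   0.10767796]
((481.64263916015625, 214.37640380859375), (13.888280868530273, 53.38098907470703), 26.750003814697266) [[463.4283  235.0849 ]
 [487.45505 187.41681]
 [499.85696 193.66791]
 [475.83023 241.336  ]]
117.92135137367013
```

View pics/w1.png

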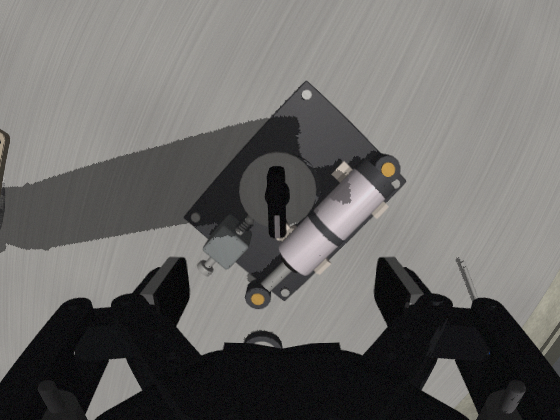

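The wrist view shows the bar upright at (277,200), with the light end down at (278,228), the pawl housing at (225,243) and the damper on the right. By depth, the centre is (0.4816, 0.2145) and the bar axis is at 117°. Now I descend and grip.

```bash
python3 -m pendant '[[0.08,-0.07,1,0,0,0,0],[0.08,-0.07,2,0,0,0,0],[0.08,-0.07,2.7,0,0,0,0],[0.08,-0.07,2.7,0,0,0,0],[0.08,-0.07,2.7,0,0,0,-1],[0.08,-0.07,2.7,0,0,0,-1],[0.08,-0.07,2.7,0,0,0,-1],[0.08,-0.07,2.7,0,0,0,-1],[0.08,-0.07,2.7,0,0,0,-1],[0.08,-0.07,2.7,0,0,0,-1]]' 50
python3 - <<'E'
from h import *
o=manip.get_obs(); print(o["position"],o["joint_pos"],o["ft_force"],o["torque"])
# pawl direction from the wrist picture: housing vs knob axis
cal=manip.get_calibration("top"); im,d=manip.camera("top")
for q in manip.trace("pawl","top")[:2]:
    v,u=np.nonzero(q["pixels"]); p=np.array([atz(cal,(a,b),"top",.045)[:2] for a,b in zip(u,v)])
    ev,V=np.linalg.eigh(np.cov(p.T)); c=p.mean(0)-[.4816,.2145]; print(q["p"],q["box"],len(p),np.degrees(np.arctan2(c[1],c[0])),np.degrees(np.arctan2(V[1,1],V[0,1])))
E
```

```text
clock: 4.6
position: [0.4808, 0.2163, 0.0872]
ee_rot: [0.525, 0.851, -0.001, 0.0]
ft_force: [-9.4, -5.3, 12.7]
grip_width: 0.157
grasp_force: 49.4
[0.48083421 0.21628677 0.08717763] [ 0.22194847  0.40113611 -0.85576859  1.85767243  0.35041583  1.04171294
 -0.309623  ] [-9.42743817 -5.27648005 12.65001505] [-1.03617096  2.0299768  -0.05945067]
```

```bash
python3 - <<'E'
from h import *
# wrist cal at w1 pose: rigid shift from the current one via tool poses
o=manip.get_obs(); cal=manip.get_calibration("wrist")
Rn=R.from_quat(o["ee_rot"]); R0=R.from_quat([.526,.851,0,0])
t=Rn.inv().apply(cal["xyz"]-o["position"]); q=Rn.inv()*R.from_quat(cal["orientation"])
c0=dict(cal,xyz=np.array([.48679,.2127,.22009])+R0.apply(t),orientation=(R0*q).as_quat())
A=np.array([.4816,.2145])
for px in [(205,267),(225,245),(243,228)]:
    p=atz(c0,px,"wrist",.045 if px[0]!=225 else .057)[:2]; e=p-A; print(px,p,np.degrees(np.arctan2(e[1],e[0])),np.linalg.norm(e))
E
```

```text
(205, 267) [0.4504425  0.10734584] -106.21298420944441 0.11159212972574063
(225, 245) [0.45966034 0.14530533] -107.59234215341509 0.07258960693681478
(243, 228) [0.46863351 0.16495707] -104.66661453163843 0.051211634703288836
```

```bash
python3 -m pendant '[[0,-0.01,-0.03,0,0,0.7,-1],[0,-0.01,-0.03,0,0,1.4,-1],[0,-0.01,-0.03,0,0,2.1,-1],[0,-0.01,-0.03,0,0,2.8,-1],[0,0,-0.03,0,0,3.5,-1],[0,0,-0.03,0,0,4.2,-1],[0,0,-0.03,0,0,4.8,-1],[0,0,-0.03,0,0,5.3,-1],[0,0,-0.03,0,0,5.4,-1],[0,0,-0.03,0,0,5.4,-1]]'
python3 - <<'E'
from h import *
o=manip.get_obs(); x=R.from_quat(o["ee_rot"]).as_matrix()[:,0]; print(np.degrees(np.arctan2(x[1],x[0])),o["torque"],o["joint_pos"])
im,d=manip.camera("wrist"); save("w2.png",im)
E
```

```text
clock: 5.95
position: [0.4821, 0.2163, 0.0874]
ee_rot: [0.801, 0.598, 0.001, 0.001]
ft_force: [4.8, 0.1, -13.2]
grip_width: 0.157
grasp_force: 50.1
73.4641634488976 [ 0.03344236 -1.06903528 -0.03211679] [ 0.11450418  0.36044032 -0.72003652  1.86171979  0.27767254  1.01963546
 -1.00915535]
```

View pics/w2.png

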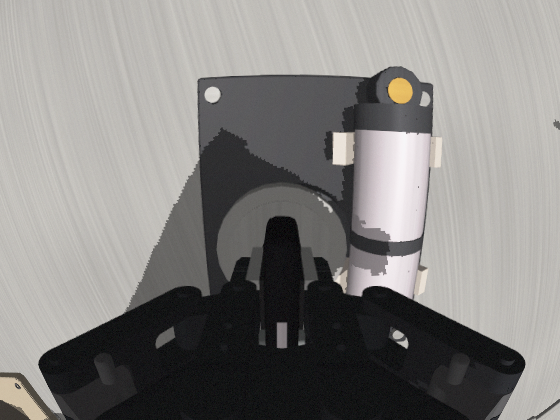

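The bar now lies parallel to the clamp's plate, with its end at (282,240) and the light line at (282,335), pointing towards the hidden pawl. I release, lift and check.

```bash
python3 -m pendant '[[0,0,0,0,0,0,0],[0,0,0,0,0,0,0],[0,0,0,0,0,0,0],[0,0,0,0,0,0,0],[0,0,-0.5,0,0,0,0],[0,0,-1.2,0,0,0,0],[0,0,-2,0,0,0,0],[0,0,-2.6,0,0,0,0],[0,0,-2.6,0,0,0,0],[0,0,-2.6,0,0,0,0]]'
python3 - <<'E'
from h import *
cal=manip.get_calibration("wrist"); im,d=manip.camera("wrist"); cv2.imwrite("pics/w3.png",cv2.resize(im[130:330,170:370],None,fx=3,fy=3,interpolation=2)[:,:,::-1])
v,u=np.mgrid[:420,:560]; a=(u-cal["cx"])/cal["fx"]; b=(v-cal["cy"])/cal["fy"]; rr=np.hypot(a,b)+1e-9; s=np.tan(rr)/rr
W=R.from_quat(cal["orientation"]).apply(np.stack([a*s*d,-b*s*d,-d],-1).reshape(-1,3))+cal["xyz"]
m=(d.ravel()>0)&(abs(W[:,2]-.107)<.006)&(np.hypot(W[:,0]-.484,W[:,1]-.213)<.05)
rect=cv2.minAreaRect((W[m][:,:2]*1000).astype(np.float32)); p=cv2.boxPoints(rect); e=max((p[1]-p[0],p[2]-p[1]),key=np.linalg.norm); print(rect,np.degrees(np.arctan2(e[1],e[0])))
E
```

```text
clock: 7.25
position: [0.481, 0.2165, 0.2162]
ee_rot: [0.801, 0.598, -0.0, 0.0]
ft_force: [-0.5, -0.6, -0.7]
grip_width: 0.5
grasp_force: 0.0
((482.2290344238281, 215.0198974609375), (52.278934478759766, 13.98776626586914), 73.21832275390625) 73.21836
```

View pics/w3.png

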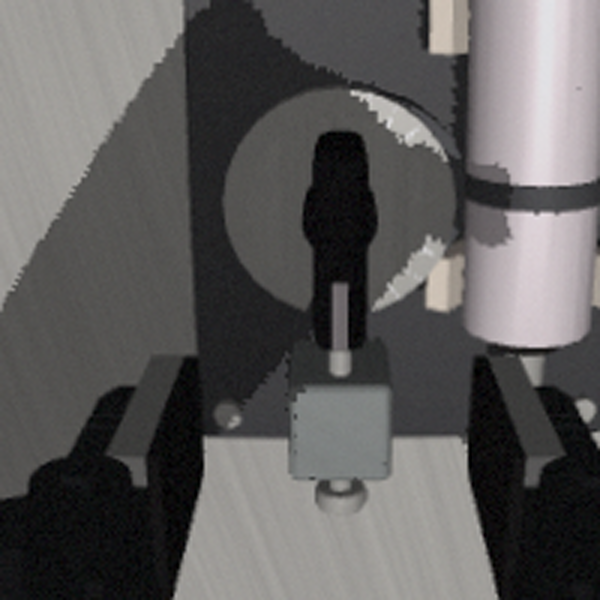

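The wrist crop shows the bar lined up with the pawl: light line at (340,315), pawl rod at (340,362). The tail cap at (340,495) now sits close against the housing, so the pawl appears to have dropped. I'll check that with numbers.

```bash
python3 - <<'E'
from h import *
cal=manip.get_calibration("wrist"); A=np.array([.482,.2148])
for px in [(283.3,295),(283.3,300)]:
    e=atz(cal,px,"wrist",.045)[:2]-A; print(px,np.linalg.norm(e),np.degrees(np.arctan2(e[1],e[0])))
im,d=manip.camera("scene"); a=cv2.imread("pics/scene1.png")[165:225,290:390]; b=im[165:225,290:390,::-1]
cv2.imwrite("pics/s2.png",cv2.resize(np.vstack([a,b]),None,fx=5,fy=5,interpolation=2))
E
```

```text
(283.3, 295) 0.10631671842155832 -106.17047050785727
(283.3, 300) 0.1125214220928134 -106.17854307811496
```

View pics/s2.png

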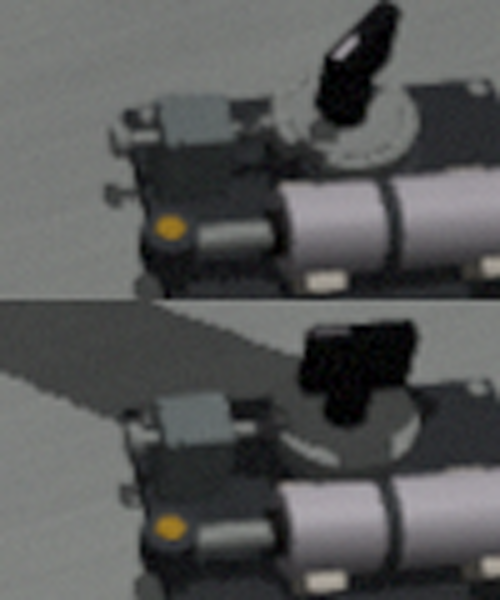

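The scene crops (before on top, after below) show the tail cap moving from about x=112 to x=125. That is about 2.6 px, or 7 mm, which matches a full drop. The bar is within 1° of the pawl's direction and the gripper is clear.

```bash
python3 -c "
from workcell import manip
print(manip.hand_in())"
```

```text
the job is handed in; nothing more can be done
None
```

I turned the knob on the damper clamp clockwise by about 43° until the pawl dropped into the notch, let go and handed the job in; pictures show the pawl moved about 7 mm, and the empty clamp's knob was not touched.

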